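# Lock the retaining bar across the rocking shaker

### The arm

A 7-joint arm with a two-finger parallel gripper is mounted at the origin on the work surface. World frame = base frame: x ahead of the robot, y to its left, z up, the work surface at z = 0. Lengths are in m, angles in rad, forces in N, time in s.
With the tool pointing down it reaches from about 0.425 to 0.825 m from the base axis. Payload 3.6 kg.
Tool frame: the origin (TCP) lies where the fingers leave the gripper's body, on its centre line; the fingertips stand 73 mm ahead of it and the grasp point (between the pads) lies 54 mm ahead of it; x points along the fingers, y is the direction in which the jaws open and shut, and the axes are right-handed (so a half turn about x gives the same grasp; the last joint's range is limited). The gripper opens to 85 mm and grips with 20 to 120 N. Pads are 22 mm wide; open, the fingers measure 114 mm over their backs; the gripper's body (76 mm by 85 mm) begins 54 mm behind the grasp point. The pads swing forward as they close: fully open they stand 13 mm farther back than shut.
Start: joints at [-0.026, 0.615, -0.013, 1.423, 0.008, 1.103, -0.04], TCP at [0.65, 0, 0.304] pointing down, gripper open.
Joint ranges: [-3.12, 3.12], [-0.3, 2.06], [-1.34, 1.32], [0.26, 2.42], [-1.36, 4.5], [0.01, 1.98], [-2.84, 2.84]. Speed limits (rad/s): [2.79, 2.79, 3.14, 3.14, 3.14, 3.14, 3.14].

### API

Orientations are given as a unit quaternion [x, y, z, w].
In Python, from station import arm, snapshot, camera_info, ticket gives the robot as it stands. Calls block until the motion is done:
- arm.movep(position, orientation): joint-space move of the TCP to a pose.
- arm.line_to(position, velocity=0.15, ori=None): straight line of the TCP; ori=None keeps the orientation; velocity is the mean speed in m/s.
- arm.move_j(angles): joint-space move.
- arm.move_gripper(opening, effort=None): opening from 0.0 (shut) to 1.0 (fully open); effort is the grip in N (None keeps the last); returns when the fingers have stopped.
- arm.pause(seconds).
- arm.ik(position, orientation): joint angles nearest the present ones, or None.
- snapshot(name): name is "scene" or "side" or "wrist"; returns the picture (400x640x3 uint8, blue, green, red); there is no depth.
- camera_info(name): a dict with "fx", "fy", "cx", "cy" (pixels), "R" (3x3) and "t" (3): a world point X has camera coordinates R X + t; the wrist camera has in their place "T_tool_cam" (4x4, takes a point from camera to tool coordinates, whose origin is the TCP and whose axes are the tool frame's). Camera axes: x right, y down, z forward; pixel columns grow to the right and rows downward; lengths in m; the calibration is good to about 2 mm. A picture is of the moment at which its call begins: read the wrist's pose just before it. camera_info takes no time and is no camera call.
A pose or a line that the arm cannot do raises arm.MotionError and nothing moves.
- ticket.finish_job(): hands the job in, once; it reports no verdict.
Readings, each from a call of its own:
- arm.read_time(): time.
- arm.read_joint_positions(): joint angles.
- arm.read_dq(): joint speeds.
- arm.read_effort(): joint torques, N m.
- arm.read_tool_pos(): TCP position.
- arm.read_eef_rot(): TCP orientation.
- arm.read_ft_force(): force on the tool from outside, world axes, zero at the start.
- arm.read_wrist_torque(): the same for the moment, N m.
- arm.read_opening(): opening from 0.0 (shut) to 1.0 (fully open).
Only numpy, scipy, OpenCV 4.12 (cv2) and the standard library are available. Lean on these libraries where they do the work, as an engineer would, in place of code of your own. Each camera call takes 0.05 s, during which the arm holds its last target.

### The job

Fit the loose retaining bar on the shaker so that the two bottles cannot walk off it: pull up the spring plunger on the guide and turn it a quarter turn so that it stays up, then feed the bar nose first through the guide and across in front of the bottles until its nose sits in the socket opposite and its stop plate meets the mouth of the guide. Then turn the plunger back and let go, so that its pin drops fully into the hole of the bar. Leave the bottles and everything else standing where they are.

Things in the scene. Friction and masses are not known exactly. Their poses are not given: they have to be found in the camera images.
- rocker: Grey rocking shaker, fixed. Origin on the bench under the deck's centre; +x away from the robot, +y to the socket side, +z up. Deck 280 mm (x) by 300 mm (y), top 103 mm above the bench. The bar's path runs along +y, at x = -35 mm, 150 mm above the bench: from the guide on the right edge to the socket on the left. A fixed rail 103 mm behind the path backs the bottles.
- guide_mouth (a point): Centre of the guide's outer opening, 150 mm above the bench; axes as rocker, so +y points into the guide, along the bar's path. The opening is 33 mm square and narrows over 15 mm to a level bore 22 mm square, 55 mm long. The plunger enters through the bore's roof 40 mm inside the mouth; while down, its pin blocks the bore. The deck's rim is 15 mm inside the mouth.
- socket_seat (a point): Where the tip of the bar's nose comes to lie: inside the socket on the deck's far edge, 295 mm along +y from guide_mouth, same height. The socket opens towards the guide: bore 23 mm square, with a splayed entry 42 mm wide that begins 43 mm before this point.
- plunger_grip (a point): Point to grip in the plunger's black T-grip, on its vertical axis; 204 mm above the bench with the pin down. The T-grip is 36 mm long (own y), 12 mm thick (own x), 20 mm high: 8 mm above to 12 mm below this point. 22 mm below this point, with the pin down, is the top of the steel collar (27 mm wide). Pin down: it lies along the bar's path. It rises and turns with the plunger.
- plunger (a joint): Height of the plunger, m: 0 = pin fully down; pulled up positive, stop at 0.018, against a spring (4 N at 0, 8 N at 0.0135). A cross pin lies in a slot of the collar: the grip turns only when raised above 0.0135. Turned there and let go, it rests on the collar at 0.0135, the pin clear of the bore. Let down on a bar with no hole below it, the pin stops at 0.007 to 0.008.
- plunger_turn (a joint): Turn of the T-grip, rad: 0 = along the bar's path, growing counter-clockwise seen from above, stop at 1.57 (across). It stays where it is left. Beyond 0.4 it is safely parked. Turned back to its stop at 0 (0.15 is near enough), the cross pin can fall into its slot again and the spring drives the pin down when the grip is let go.
- bar_middle (a point): Middle of the loose retaining bar, on its axis, 17 mm ahead of its centre of mass: 20 mm square steel tube, 375 mm long, 0.34 to 0.5 kg. Axes: +y along the bar to its nose, +z up (face with the hole). It lies level in a white rest, axis 42 mm above the bench (rest's base 8 mm high), in two open saddles: 100 to 120 mm ahead of this point and 126 to 170 mm behind it, cheeks up to 46 mm high.
- bar_nose (a point): Tip of the bar's black nose, on the axis, 190 mm ahead of bar_middle; the last 12 mm are a round plug tapering from 20 to 11 mm.
- bar_stop (a point): Centre of the front face of the bar's stop plate (40 mm square, 5 mm thick), on the axis, 105 mm behind bar_middle; meets guide_mouth when the bar is home.
- bar_end (a point): Middle of the bar's gripping end, behind the stop plate, on the axis, 148 mm behind bar_middle: 20 mm square, 75 mm long. In the rest it is enclosed by the rear saddle; free once the bar is lifted out. Let go with its nose about half-way through the guide, the bar stays in the guide and droops here by 5 to 15 mm.
- bar_hole (a point): Centre of the single round hole (11 mm) in the bar's top face, 65 mm behind bar_middle; lies under the plunger (pin 7 mm, round end) when the bar is home.
- bottle_a: Glass bottle, 66 mm wide, 122 mm high, on the deck behind the bar's path, 6 to 13 mm clear of the bar. Origin under its centre. Leave alone.
- bottle_b: The same, beside bottle_a, nearer the socket. Leave alone.
- wash_bottle: White plastic bottle, 72 mm wide, 170 mm high, on the bench to the left of the shaker. Origin under its centre. Leave alone.
- tip_box: Grey box of pipette tips with a clear lid, 86 x 122 mm, 63 mm high, on the bench. Origin under its centre. Leave alone.

How it is judged:
On the way, in this order (a step that is already met when the one before it is completed fails the run):
1. the plunger has been pulled up and turned so that it stays up (value of joint plunger above 0.011 m and value of joint plunger_turn above 0.3 rad), for 0.2 s.
2. the bar has been pushed home: nose in the socket, stop plate at the mouth of the guide (distance between bar_stop and guide_mouth below 0.008 m and distance between bar_nose and socket_seat below 0.01 m), for 0.2 s.
At the end, for the whole second after the job is handed in: The bar lies through the guide with its stop plate within 8 mm of the guide's mouth and its nose within 10 mm of the seat in the socket, at rest; the plunger is turned back (within 0.3 rad) and its pin is down in the bar's hole (within 3 mm of fully down); both bottles stand upright (all of step 2 and value of joint plunger below 0.003 m and value of joint plunger_turn below 0.3 rad and linear speed of bar below 0.02 m/s and angle between each of bottle_a, bottle_b's own z axis and vertical below 0.1 rad); the robot touches nothing.
It fails at once if a bottle on the deck is knocked over or shifted by more than 25 mm (distance of any of bottle_a, bottle_b from where it was at the start of the episode above 0.025 m or angle between any of bottle_a, bottle_b's own z axis and vertical above 0.4 rad).
It fails at once if the wash bottle or the tip box is knocked over or shifted by more than 30 mm (distance of any of wash_bottle, tip_box from where it was at the start of the episode above 0.03 m or angle between any of wash_bottle, tip_box's own z axis and vertical above 0.4 rad).
It also fails if it takes over 72 s, if anything falls off the work surface, if the arm or the gripper's body presses on something with over 40 N, if the wrist force passes 120 N, or if a joint passes its speed limit or range.

## Working session

There is one attempt and no reset: what is moved stays moved. The work goes in short steps, each a Python script; the robot and the scene stay as the last script left them, time stands still between calls to the robot, and variables do not carry over. Pictures are saved under pics/ and viewed, and the job is handed in when it is done.

```bash
ls; mkdir -p pics
python3 - <<'E'
from station import arm, snapshot, camera_info
import cv2, numpy as np
print(arm.read_time(), arm.read_tool_pos(), arm.read_eef_rot(), arm.read_opening())
for n in ["scene","side","wrist"]:
    i=snapshot(n); cv2.imwrite(f"pics/{n}0.png",i)
    c=camera_info(n); print(n,{k:np.round(v,4).tolist() for k,v in c.items()})
E
```

```text
pics
0.0 [ 6.49408554e-01 -7.59605908e-06  3.02738935e-01] [-0.49932422 -0.50063575  0.50065078 -0.49938758] 0.9975262587531432
scene {'fx': 517.3326, 'fy': 517.3326, 'cx': 317.3916, 'cy': 201.5584, 'R': [[-0.4679, 0.8838, 0.0035], [0.6298, 0.3363, -0.7002], [-0.62, -0.3254, -0.714]], 't': [0.2752, -0.2531, 2.0006]}
side {'fx': 382.4335, 'fy': 382.4335, 'cx': 321.4792, 'cy': 197.6628, 'R': [[-0.6831, -0.7303, -0.0078], [-0.4978, 0.4734, -0.7267], [0.5344, -0.4925, -0.6869]], 't': [0.3881, 0.38, 0.9525]}
wrist {'fx': 281.2665, 'fy': 281.2665, 'cx': 320.7955, 'cy': 197.4231, 'T_tool_cam': [[-0.0006, -0.3253, 0.9456, -0.0706], [1.0, -0.0004, 0.0005, -0.0005], [0.0002, 0.9456, 0.3253, -0.0846], [0.0, 0.0, 0.0, 1.0]]}
```

View pics/scene0.png

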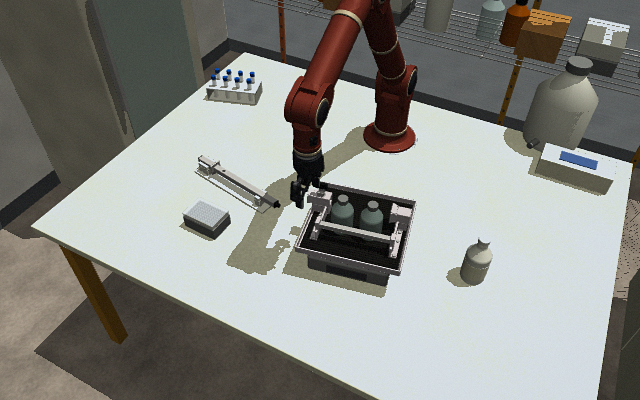

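View pics/side0.png

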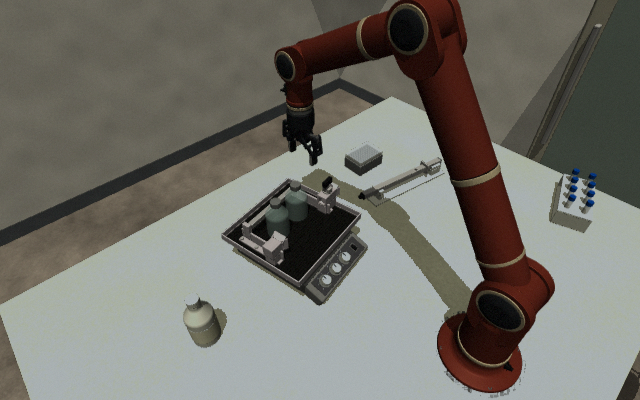

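View pics/wrist0.png

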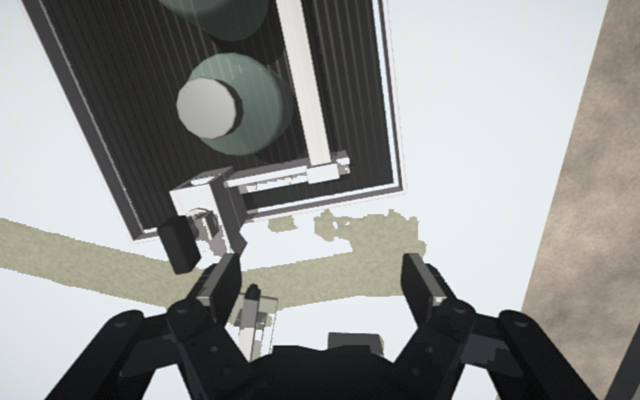

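Run:
```python
import cv2
a=cv2.imread("pics/scene0.png"); b=cv2.imread("pics/side0.png")
cv2.imwrite("pics/sz.png",cv2.resize(a[140:300,180:440],(780,480),interpolation=cv2.INTER_CUBIC))
cv2.imwrite("pics/dz.png",cv2.resize(b[130:310,210:460],(790,569),interpolation=cv2.INTER_CUBIC))
```

```text
(no output)
```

View pics/sz.png

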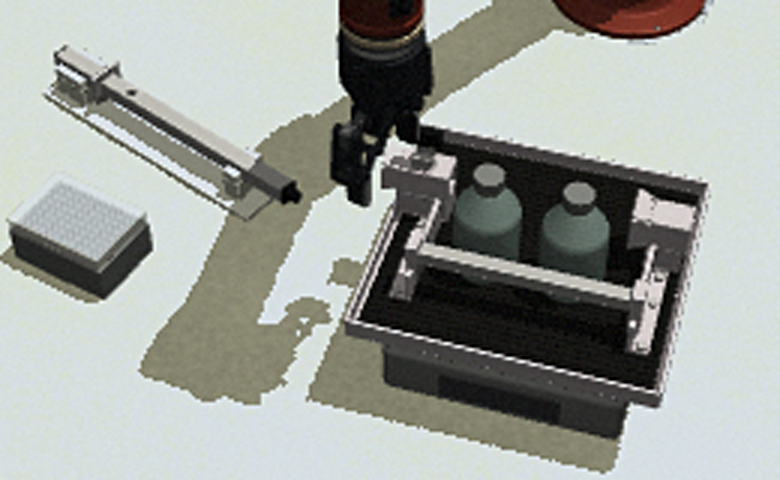

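View pics/dz.png

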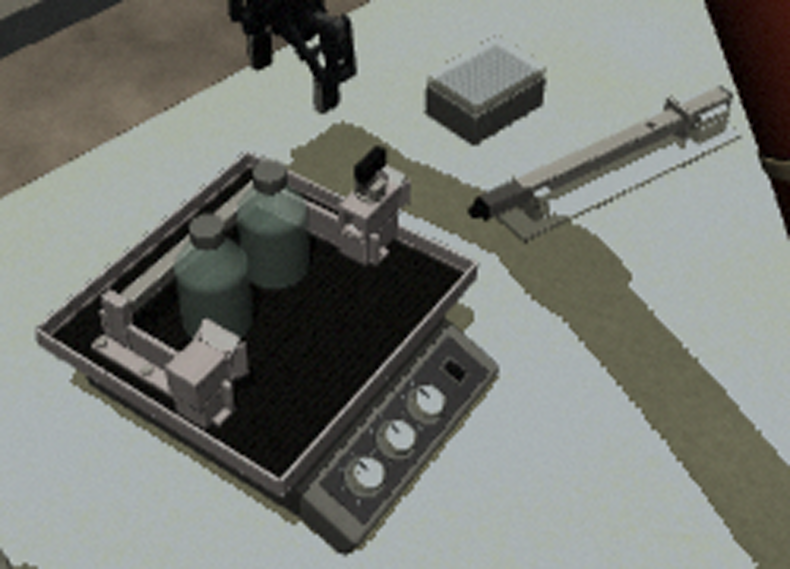

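```bash
cat > h.py <<'E'
import numpy as np, cv2
from scipy.spatial.transform import Rotation as Rn
from station import arm, snapshot, camera_info, ticket
def cam(name, pose=None):
    c=camera_info(name); K=np.array([c['fx'],c['fy'],c['cx'],c['cy']],float)
    if name!='wrist':
        R=np.array(c['R']); return K,-R.T@np.array(c['t']),R.T
    T=np.array(c['T_tool_cam']); p,q=pose; A=Rn.from_quat(q).as_matrix()
    return K,np.array(p)+A@T[:3,3],A@T[:3,:3]
def ray(c,u,v):
    K,o,R=c; d=R@np.array([(u-K[2])/K[0],(v-K[3])/K[1],1.0]); return o,d/np.linalg.norm(d)
def onz(c,u,v,z):
    o,d=ray(c,u,v); return o+d*(z-o[2])/d[2]
def two(r1,r2):
    (o1,d1),(o2,d2)=r1,r2
    s=np.linalg.lstsq(np.c_[d1,-d2],o2-o1,rcond=None)[0]
    a,b=o1+s[0]*d1,o2+s[1]*d2; return (a+b)/2,np.linalg.norm(a-b)
def proj(c,X):
    K,o,R=c; q=R.T@(np.array(X)-o); return K[0]*q[0]/q[2]+K[2],K[1]*q[1]/q[2]+K[3]
def snap_wrist(fn):
    p,q=arm.read_tool_pos(),arm.read_eef_rot(); i=snapshot('wrist'); cv2.imwrite(fn,i)
    np.savez(fn+'.npz',p=p,q=q); return i,cam('wrist',(p,q))
def load(fn):
    d=np.load(fn+'.npz'); return cv2.imread(fn),cam('wrist',(d['p'],d['q']))
def tool_q(yaw,tilt=0):
    """tool x down; tool y (jaw) horizontal at angle yaw from world x"""
    y=np.array([np.cos(yaw),np.sin(yaw),0]); x=np.array([0,0,-1.]); 
    return Rn.from_matrix(np.c_[x,y,np.cross(x,y)]).as_quat()
E
python3 - <<'E'
from h import *
sc,sd=cam('scene'),cam('side')
w=cam('wrist',(arm.read_tool_pos(),arm.read_eef_rot()))
print('tool axes',Rn.from_quat(arm.read_eef_rot()).as_matrix().round(2).tolist())
f=lambda x,y:(210+x*250/790,130+y*180/569)
g=lambda x,y:(180+x/3,140+y/3)
print('grip side',onz(sd,*f(370,163),.204),'wrist',onz(w,178,245,.204))
print('grip top scene?',onz(sc,*g(425,155),.204))
# bar: nose & rear end
print('nose',onz(sc,*g(295,193),.042),onz(sd,*f(475,207),.042))
print('tail',onz(sc,*g(60,50),.05),onz(sd,*f(728,95),.05))
print('hole',onz(sc,*g(131,91),.052),onz(sd,*f(650,122),.052))
print('socket top',onz(sc,*g(665,215),.17),onz(sd,*f(210,360),.17))
print('tipbox',onz(sc,*g(80,215),.063),onz(sd,*f(488,75),.063))
for z in (.203,.103):print(onz(sc,*g(350,325),.12),onz(sc,*g(660,400),.12),onz(sc,*g(705,185),.12));break
print('deck side',onz(sd,*f(475,268),.12),onz(sd,*f(282,485),.12),onz(sd,*f(42,335),.12))
E
```

```text
tool axes [[-0.0, 1.0, -0.0], [-0.0, -0.0, -1.0], [-1.0, -0.0, 0.0]]
grip side [ 0.55124759 -0.00869957  0.204     ] wrist [ 0.55217814 -0.0078845   0.204     ]
grip top scene? [0.57889543 0.00829369 0.204     ]
nose [ 0.55038902 -0.16387072  0.042     ] [ 0.55541225 -0.16987954  0.042     ]
tail [ 0.4853403  -0.52577256  0.05      ] [ 0.47569121 -0.5227428   0.05      ]
hole [ 0.50698255 -0.40846051  0.052     ] [ 0.50722292 -0.41286093  0.052     ]
socket top [0.51247668 0.2331435  0.17      ] [0.49247812 0.22799736 0.17      ]
tipbox [ 0.70132744 -0.33499654  0.063     ] [ 0.68689061 -0.33324959  0.063     ]
[0.73724079 0.01260437 0.12      ] [0.68170326 0.30102915 0.12      ] [0.40675714 0.24171195 0.12      ]
deck side [ 0.44530952 -0.0434441   0.12      ] [0.3881543  0.24331897 0.12      ] [0.65371789 0.29610262 0.12      ]
```

Run:
```python
from h import *
t=arm.read_time()
y=np.deg2rad(11)
arm.movep([0.535,0.10,0.36],tool_q(y)); print(arm.read_time()-t, arm.read_joint_positions())
i,c=snap_wrist("pics/w1.png")
```

```text
0.6917 [-0.17365243  0.39766263 -0.07384185  1.64603304  0.03349565  1.09834657
 -0.06584191]
```

View pics/w1.png

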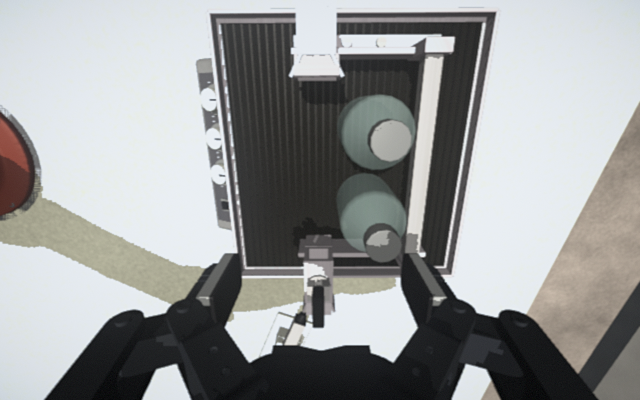

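Run:
```python
import cv2,numpy as np
a=cv2.imread("pics/w1.png")
l=cv2.resize(a[230:340,260:370],(550,550),interpolation=cv2.INTER_CUBIC)
r=cv2.resize(a[0:110,265:375],(550,550),interpolation=cv2.INTER_CUBIC)
cv2.imwrite("pics/w1l.png",l);cv2.imwrite("pics/w1r.png",r)
```

```text
(no output)
```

View pics/w1l.png

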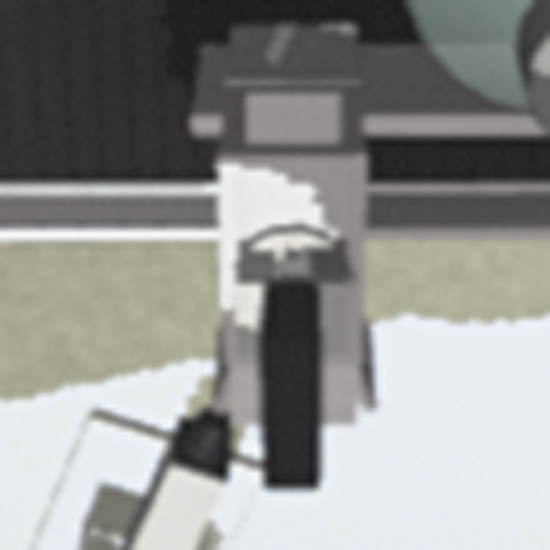

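View pics/w1r.png

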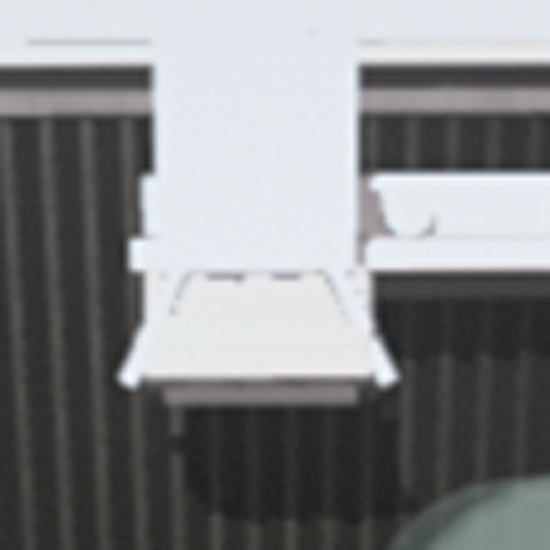

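Run:
```python
from h import *
i,c=load("pics/w1.png")
P=[onz(c,318.35,327.6,.212),onz(c,318.3,286.4,.192),onz(c,316.7,76,.173),onz(c,316.3,45,.175),onz(c,318.5,264,.17)]
for p in P: print(p.round(4))
d=P[2]-(P[0]+P[1])/2; print('yaw deg',np.degrees(np.arctan2(-d[0],d[1])),'grip len',np.linalg.norm((P[1]-P[0])[:2]))
# edges of deck for yaw: left inner rim x
for (a,b) in [((212,14),(240,275)),((494,14),(452,275))]:
    A,B=onz(c,*a,.12),onz(c,*b,.12);e=A-B;print(A.round(3),B.round(3),np.degrees(np.arctan2(-e[0],e[1])),np.linalg.norm(e))
sd=cam('side');sc=cam('scene')
G=(P[0]+P[1])/2;G[2]=.204
print('G',G,'side px',proj(sd,G),'scene',proj(sc,G))
```

```text
[ 0.5566 -0.0245  0.212 ]
[0.5503 0.0079 0.192 ]
[0.5121 0.2008 0.173 ]
[0.5075 0.2233 0.175 ]
[0.5481 0.0198 0.17  ]
yaw deg 11.197213872839352 grip len 0.033042690014694606
[0.403 0.239 0.12 ] [ 0.457 -0.047  0.12 ] 10.82216157551888 0.29090193673303266
[0.667 0.29  0.12 ] [0.726 0.005 0.12 ] 11.78470409935455 0.2913233958772867
G [ 0.55344808 -0.0083142   0.204     ] side px (np.float64(326.4700179303207), np.float64(181.26449748720495)) scene (np.float64(320.6606877550903), np.float64(184.4226514613093))
```

Run:
```python
from h import *
i,c=load("pics/w1.png")
y=np.deg2rad(11.2);ex=np.array([np.cos(y),np.sin(y)]);ey=np.array([-np.sin(y),np.cos(y)])
G=np.array([.5532,-.0082])
for px in [(382,240),(391,141)]:
    p=onz(c,*px,.222)[:2]-G; print(p@ex,p@ey)
print(arm.ik([.5532,-.0082,.204+.054],tool_q(y)),arm.ik([.5532,-.0082,.204+.07],tool_q(y+1.2)))
```

```text
0.05372508722866497 0.08400452128694612
0.054934582936135505 0.1651387234468402
[ 0.00751109  0.51546386 -0.04875043  1.76653293  0.0316928   0.8603539
  0.13989076] [ 0.19090577  0.5143634  -0.32817157  1.74121171  0.20081138  0.91898598
  1.1753474 ]
```

Run:
```python
from h import *
y=np.deg2rad(11.2)
G=[.5532,-.0082]
arm.move_gripper(0.45,60)
arm.movep(G+[.32],tool_q(y))
arm.line_to(G+[.259],0.1)
print('t',arm.read_time(),arm.read_tool_pos(),arm.read_ft_force())
arm.move_gripper(0.0,60); print(arm.read_opening(),arm.read_ft_force())
snap_wrist("pics/w2.png"); cv2.imwrite("pics/sd2.png",snapshot('side'))
```

```text
t 2.7167 [ 0.55364606 -0.00772032  0.25960835] [-0.80875738 -0.0400644  -0.35436635]
0.12764922643715088 [-1.16755665  0.09953445  3.61799833]
```

View pics/w2.png

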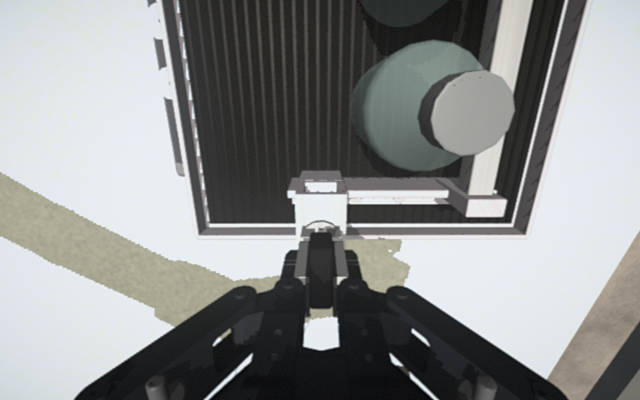

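The T-grip is between the pads, at about (320,270), and the opening matches its 12 mm thickness. Now I'll pull it up and turn it.

Run:
```python
from h import *
p=np.array(arm.read_tool_pos()); f0=np.array(arm.read_ft_force())
arm.line_to(p+[0,0,.0160],0.04)
print(arm.read_tool_pos()-p,arm.read_ft_force()-f0)
q=list(arm.read_joint_positions()); z1=arm.read_tool_pos()
q[6]+=1.2; arm.move_j(q)
print(arm.read_tool_pos()-z1,arm.read_ft_force()-f0,arm.read_wrist_torque(),arm.read_joint_positions()[6]-q[6]+1.2)
p2=np.array(arm.read_tool_pos())
arm.line_to(p2-[0,0,.0025],0.04)
print(arm.read_ft_force()-f0, arm.read_tool_pos()-p, arm.read_time(),arm.read_opening())
snap_wrist("pics/w3.png")
```

```text
[-4.96956999e-05 -1.42167513e-05  1.53664204e-02] [  4.68353289  -0.08535985 -14.92011091]
[-0.00019034 -0.00011256 -0.00027553] [  4.97675964  -0.14609529 -15.4335017 ] [-0.01849504 -0.62103305 -0.02298017] 1.1991843114149454
[ 2.87732867  0.02757901 -7.57041548] [-0.00025568 -0.00014628  0.0134495 ] 5.1 0.12813407288959455
```

View pics/w3.png

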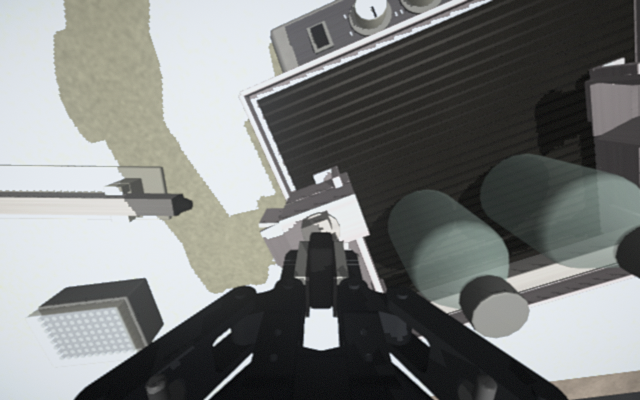

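Run:
```python
from h import *
arm.move_gripper(0.45)
p=np.array(arm.read_tool_pos()); print('ft after release',arm.read_ft_force())
arm.line_to(p+[0,0,.08],0.25)
snap_wrist("pics/w4.png"); 
arm.movep([.515,-.34,.36],tool_q(np.deg2rad(-11.5))); print(arm.read_time(),arm.read_joint_positions())
snap_wrist("pics/w5.png")
```

```text
ft after release [ 0.80349637 -0.2135838  -0.27218936]
7.325 [ 0.31520688  0.53942956  0.39115393  1.4496215  -0.21378916  1.19597625
  0.53777899]
```

View pics/w4.png

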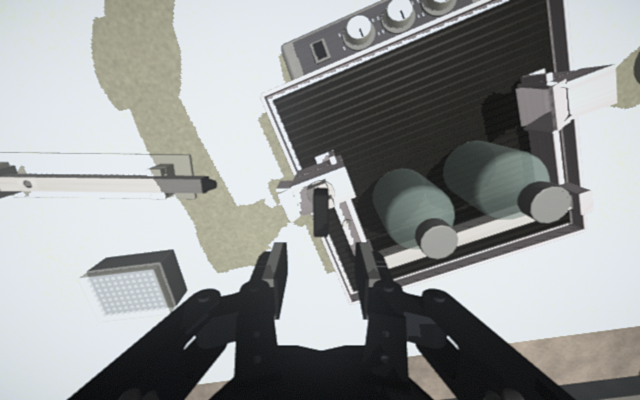

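View pics/w5.png

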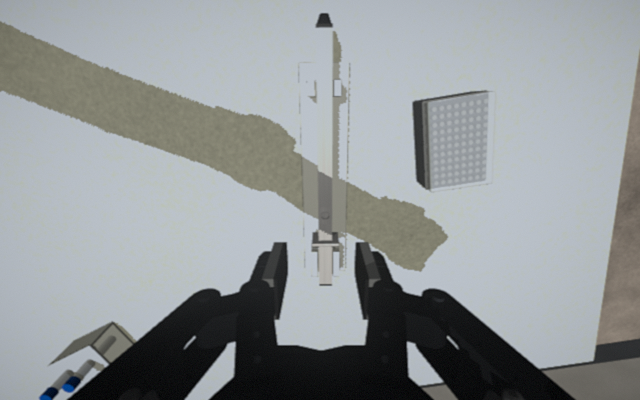

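Run:
```python
from h import *
a,c=load("pics/w5.png")
l=cv2.resize(a[190:300,270:380],(550,550),interpolation=cv2.INTER_CUBIC)
r=cv2.resize(a[0:110,270:380],(550,550),interpolation=cv2.INTER_CUBIC)
cv2.imwrite("pics/w5z.png",np.hstack([l,r])[:, :1100][::1])
cv2.imwrite("pics/w5z.png",cv2.resize(np.hstack([l,r]),(800,400)))
```

```text
(no output)
```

View pics/w5z.png

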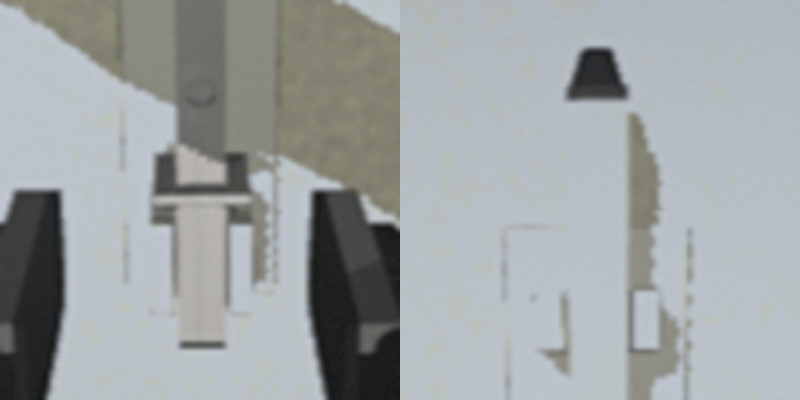

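Run:
```python
from h import *
a,c=load("pics/w5.png")
H=onz(c,325.3,215.3,.052);N=onz(c,324.2,13.2,.045);E=onz(c,325.7,284.6,.052)
print(H,N,E)
d=(N-E)[:2];L=np.linalg.norm(d);u=d/L
print('len',L,'want .375; hole-nose',(N-H)[:2]@u,'want .255; yaw',np.degrees(np.arctan2(-u[0],u[1])))
for nm,p,s in(('H',H,.065),('N',N,-.190),('E',E,.185)): print(nm,p[:2]+u*s)
```

```text
[ 0.50764118 -0.41011394  0.052     ] [ 0.55520724 -0.15937578  0.045     ] [ 0.4855546  -0.52696129  0.052     ]
len 0.37412644459272587 want .375; hole-nose 0.255210010892923 want .255; yaw -10.729591435334893
H [ 0.5197425  -0.34625035]
N [ 0.51983417 -0.34605397]
E [ 0.5199968  -0.34519569]
```

```bash
cat >> h.py <<'E'
YB=np.deg2rad(-10.73); YG=np.deg2rad(11.2)
EX=np.array([np.cos(YG),np.sin(YG)]); EY=np.array([-np.sin(YG),np.cos(YG)])
G=np.array([.5534,-.0080]); M=G-.040*EY
def at(s,z,lat=0): # TCP for grasp point at s along path from mouth, height z
    xy=M+s*EY+lat*EX; return [xy[0],xy[1],z+.054]
E
python3 - <<'E'
from h import *
u=np.array([-np.sin(YB),np.cos(YB)]); C=np.array([.5198,-.346])-.017*u
arm.move_gripper(0.75,100)
arm.movep([*C,.17],tool_q(YB)); arm.line_to([*C,.098],.1)
print(arm.read_ft_force())
arm.move_gripper(0.0,100); print('open',arm.read_opening(),arm.read_ft_force())
arm.line_to([*C,.25],.15); print(arm.read_ft_force(),arm.read_wrist_torque(),arm.read_time())
arm.movep(at(-.237,.15),tool_q(YG))
print(arm.read_tool_pos(),at(-.237,.15),arm.read_time(),arm.read_opening())
snap_wrist("pics/w6.png")
for n in('side','scene'): cv2.imwrite(f"pics/{n}6.png",snapshot(n))
a=cv2.imread("pics/side6.png");cv2.imwrite("pics/side6z.png",cv2.resize(a[100:320,200:500],(790,579)))
E
```

```text
[ 0.39576248  0.05740898 -0.03393023]
open 0.2165015527416778 [-0.5405694   0.38525373  4.62206479]
[-1.09237564  0.10564    -4.10089655] [ 0.03415104 -0.00827735  0.061879  ] 11.0417
[ 0.60779824 -0.27791718  0.20205356] [np.float64(0.6072029152879322), np.float64(-0.27972457803172607), 0.204] 11.625 0.21615352552879105
```

View pics/w6.png

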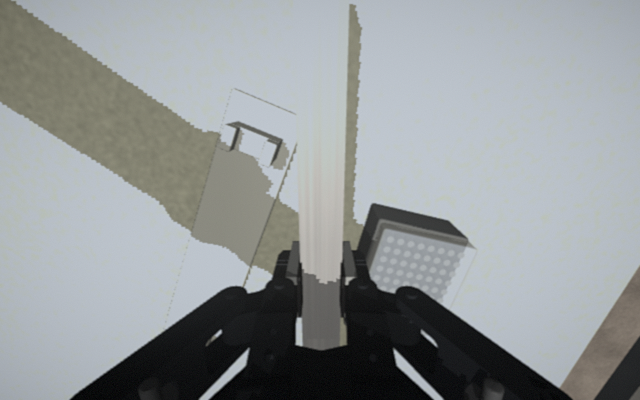

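View pics/side6z.png

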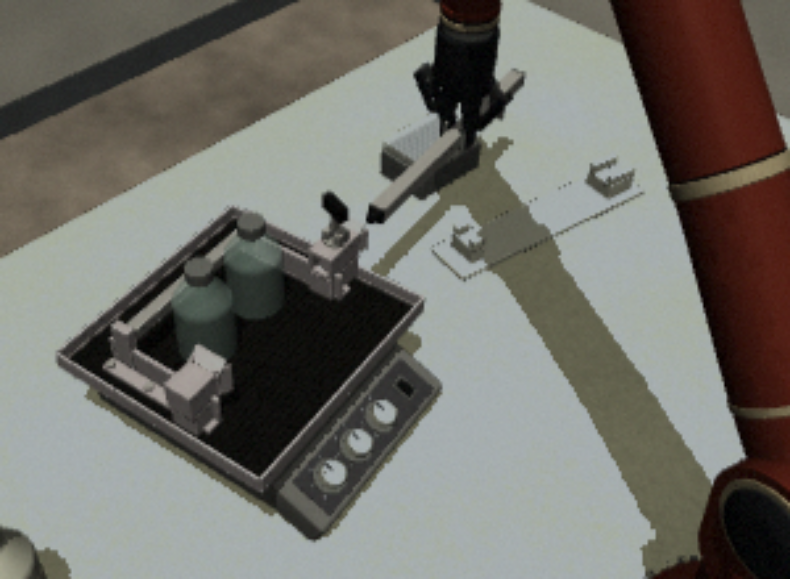

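Run:
```python
from h import *
arm.line_to(at(-.237,.152),.1,ori=tool_q(YG)); print(arm.read_tool_pos()-np.array(at(-.237,.152)))
X=np.r_[M-.03*EY,.15]
for n in('side','scene'):
    i=snapshot(n); u=proj(cam(n),X); print(n,u)
    v=proj(cam(n),np.r_[M,.15])
    x0,y0=int(u[0])-40,int(u[1])-30
    z=cv2.resize(i[y0:y0+60,x0:x0+80],(800,600),interpolation=cv2.INTER_CUBIC)
    for k,col in((u,(0,0,255)),(v,(0,255,0))): cv2.circle(z,(int((k[0]-x0+.5)*10),int((k[1]-y0+.5)*10)),5,col,2)
    cv2.imwrite(f"pics/{n}7z.png",z)
```

```text
[-0.00020799 -0.00082834  0.00068664]
side (np.float64(339.34508867633315), np.float64(182.38330043246287))
scene (np.float64(298.4515439988001), np.float64(192.70736641535))
```

View pics/side7z.png

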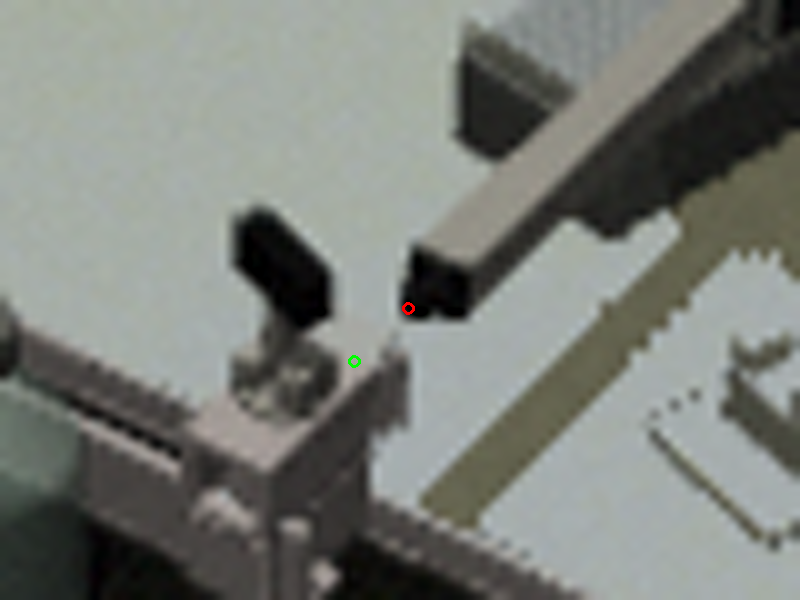

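View pics/scene7z.png

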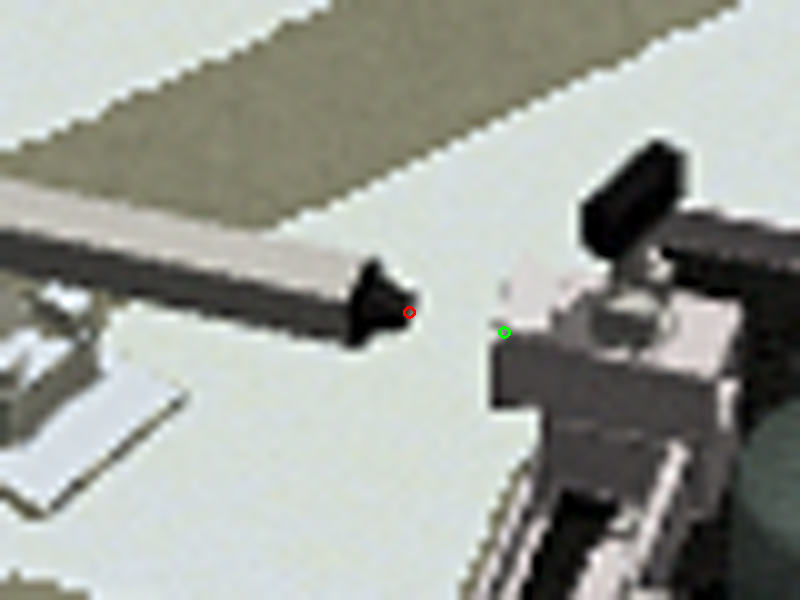

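Run:
```python
from h import *
f0=np.array(arm.read_ft_force()); print(f0)
for s in np.arange(-.215,-.075,.02):
    arm.line_to(at(s,.152),.06)
    f=np.array(arm.read_ft_force())-f0
    e=arm.read_tool_pos()-np.array(at(s,.152))
    print(round(s+.207,3),'along',f[:2]@EY,'lat',f[:2]@EX,'z',f[2],'err mm',np.round(e*1000,1),arm.read_wrist_torque().round(2) if hasattr(arm.read_wrist_torque(),'round') else '')
    if abs(f[:2]@EY)>20 or np.linalg.norm(f)>35: print('STOP'); break
print(arm.read_time())
snap_wrist("pics/w8.png")
for n in('side','scene'): cv2.imwrite(f"pics/{n}8.png",snapshot(n))
a=cv2.imread("pics/side8.png");cv2.imwrite("pics/side8z.png",cv2.resize(a[100:320,200:500],(790,579)))
```

```text
[ 0.21456762 -0.10233872 -3.04778299]
-0.008 along 0.8347335803740923 lat -0.3915743986232976 z 0.4317958057611948 err mm [0.2 0.6 0.2] [-0.06  0.01  0.01]
0.012 along -0.8038185175287101 lat -0.5442273134515067 z -0.6270572869965427 err mm [0.2 0.6 0.1] [-0.01  0.01 -0.04]
0.032 along -0.36138951887829224 lat -0.6539626757059063 z -1.076306327959231 err mm [0.2 0.6 0.1] [-0.07  0.02 -0.03]
0.052 along 0.468794648356385 lat -0.17112046843769554 z -1.5888979262455916 err mm [0.1 0.6 0.1] [-0.08 -0.   -0.03]
0.072 along 0.750529906652316 lat -1.3244597388068562 z -0.7474492300252726 err mm [0.1 0.6 0. ] [-0.05  0.01 -0.  ]
0.092 along -0.7432650261843122 lat 0.6104411979287914 z -0.7730899101686259 err mm [0.1 0.6 0.1] [-0.06  0.03 -0.02]
0.112 along -0.09372890535564556 lat -0.14879980357512845 z -0.8976647524283448 err mm [0.1 0.6 0. ] [-0.02  0.01  0.03]
0.132 along 0.37966074289474366 lat -1.1866891298153135 z -0.7592978345854187 err mm [0.1 0.6 0. ] [-0.06  0.04  0.02]
16.025
```

View pics/side8z.png

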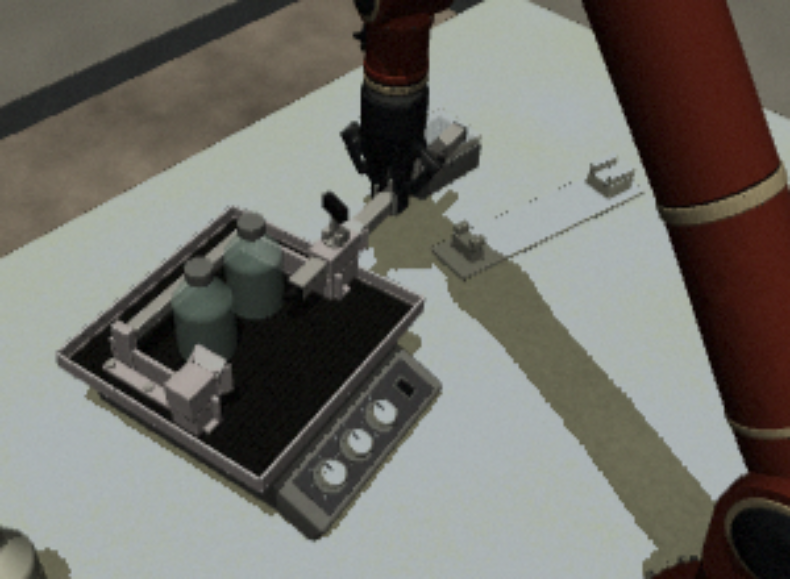

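View pics/w8.png

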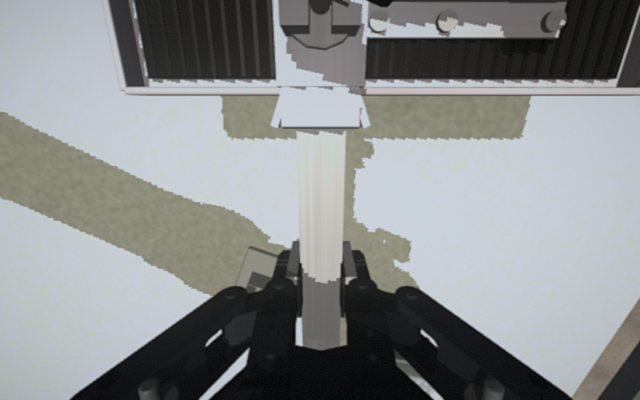

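Run:
```python
from h import *
arm.move_gripper(0.5); print(arm.read_ft_force(),arm.read_time())
p=at(-.075,.152); p[2]+=.1
arm.line_to(p,.2)
q=at(-.206,.152); q[2]+=.09
arm.movep(q,tool_q(YG)); print(arm.read_time(),arm.read_tool_pos(),q)
snap_wrist("pics/w9.png")
for n in('side','scene'):
    i=snapshot(n); u=proj(cam(n),np.r_[M-.2*EY,.15]); print(n,u)
    x0,y0=int(u[0])-64,int(u[1])-48
    cv2.imwrite(f"pics/{n}9.png",i)
    z=cv2.resize(i[y0:y0+96,x0:x0+128],(768,576),interpolation=cv2.INTER_CUBIC); print(x0,y0)
    for s in (0,-.248):
        k=proj(cam(n),np.r_[M+s*EY,.16]); cv2.circle(z,(int((k[0]-x0+.5)*6),int((k[1]-y0+.5)*6)),4,(0,0,255),1)
    cv2.imwrite(f"pics/{n}9z.png",z)
```

```text
[ 0.31320302  0.32000582 -0.0856578 ] 16.5333
17.775 [ 0.60040286 -0.24997364  0.29365851] [np.float64(0.6011816504001131), np.float64(-0.2493149682159011), 0.296]
side (np.float64(367.38229827108063), np.float64(155.28671720605396))
303 107
scene (np.float64(246.2270277366119), np.float64(181.49241983276568))
182 133
```

View pics/w9.png

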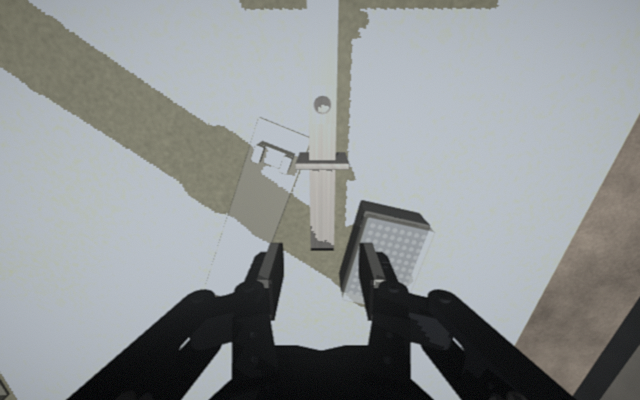

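View pics/side9z.png

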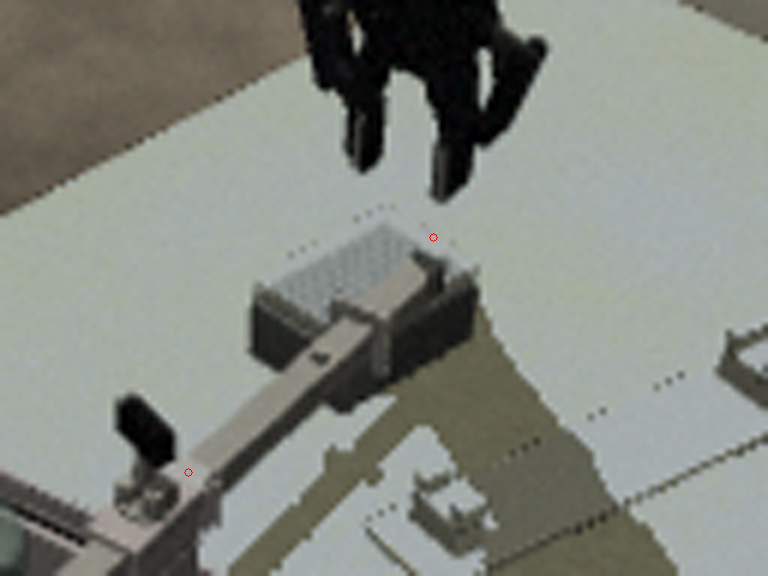

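View pics/scene9z.png

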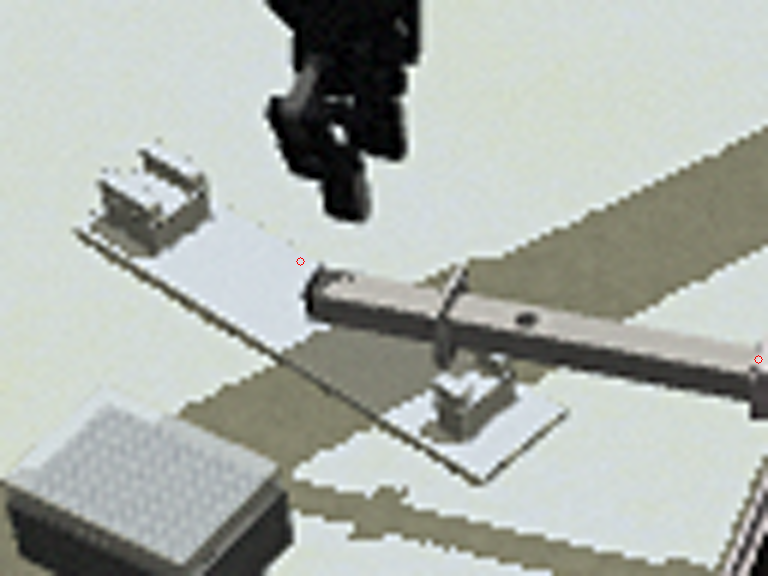

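Run:
```python
from h import *
sc,sd=cam('scene'),cam('side'); i,w=load("pics/w9.png")
def rep(n,P,s):
    d=P[:2]-M; print(n,P.round(4),'along',round(d@EY,4),'lat',round(d@EX,4),'resid',round(s,4))
ts=ray(sc,182+316/6-.5,133+279/6-.5); td=ray(sd,303+426/6-.5,107+262/6-.5); tw=ray(w,321.5,244)
rep('tail s/d',*two(ts,td)); rep('tail d/w',*two(td,tw)); rep('tail s/w',*two(ts,tw))
hs=ray(sc,182+528/6-.5,133+320/6-.5); hd=ray(sd,303+320/6-.5,107+357/6-.5); hw=ray(w,322,103.5)
rep('hole s/d',*two(hs,hd)); rep('hole d/w',*two(hd,hw)); rep('hole s/w',*two(hs,hw))
```

```text
tail s/d [ 0.607  -0.2834  0.1479] along -0.2405 lat -0.001 resid 0.0013
tail d/w [ 0.6061 -0.2812  0.1487] along -0.2382 lat -0.0013 resid 0.0007
tail s/w [ 0.6067 -0.2827  0.1478] along -0.2399 lat -0.0011 resid 0.0025
hole s/d [ 0.5846 -0.169   0.153 ] along -0.124 lat -0.0007 resid 0.0019
hole d/w [ 0.5842 -0.1687  0.1543] along -0.1236 lat -0.001 resid 0.001
hole s/w [ 0.5846 -0.1684  0.1522] along -0.1234 lat -0.0006 resid 0.0
```

```bash
cat >> h.py <<'E'
def att(s,z,a):
    r=Rn.from_rotvec(a*np.r_[EX,0]); off=r.apply([0,0,.054]); xy=M+s*EY
    return np.r_[xy,z]+off,(r*Rn.from_quat(tool_q(YG))).as_quat()
E
python3 - <<'E'
from h import *
a=.042
p,o=att(-.2055,.190,a); arm.movep(p,o)
p,o=att(-.2055,.141,a); arm.line_to(p,.1); print(arm.read_ft_force())
arm.move_gripper(0,80); print(arm.read_opening(),arm.read_ft_force())
p,o=att(-.2055,.1505,0); arm.line_to(p,.03,ori=o)
print(arm.read_ft_force(),arm.read_wrist_torque(),arm.read_tool_pos()-p,arm.read_time())
snap_wrist("pics/w10.png"); i=snapshot('side'); cv2.imwrite("pics/side10z.png",cv2.resize(i[100:320,200:500],(790,579)))
E
```

```text
[ 0.47922265 -0.45925115  0.34045264]
0.2166185723419337 [-0.12549849 -0.52724655  2.17177384]
[ 0.21709374 -1.7028666  -0.68550279] [-0.02395476 -0.14634877 -0.16611071] [ 5.65918878e-05 -2.06151869e-05  1.33229466e-04] 19.7
```

View pics/w10.png

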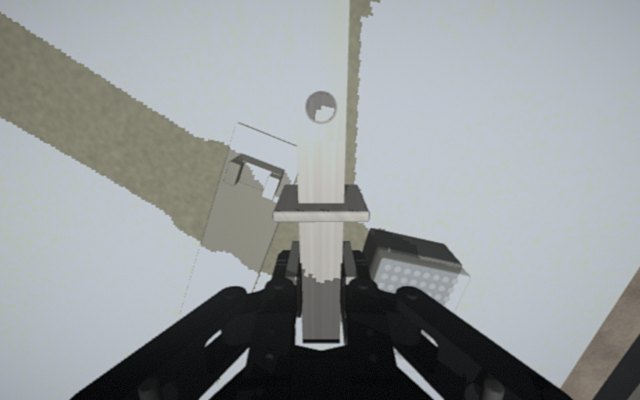

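View pics/side10z.png

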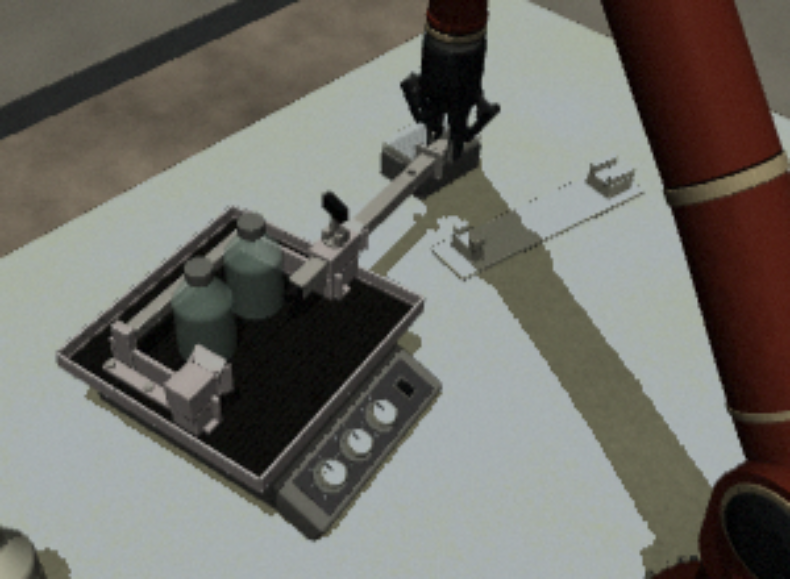

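Bar end gripped and levelled, with low forces. The stop plate is at (321,205) and the hole at (321,107). Now I'll push it home with a force guard.

Run:
```python
from h import *
f0=np.array(arm.read_ft_force())
S=list(np.arange(-.19,-.05,.015))+[-.052,-.049,-.046,-.044,-.042,-.040,-.038]
for s in S:
    p,_=att(s,.1505,0); arm.line_to(p,.06 if s<-.053 else .03)
    f=np.array(arm.read_ft_force())-f0; al=f[:2]@EY
    e=np.array(arm.read_tool_pos())-p
    print(round(s,3),'along %.1f lat %.1f z %.1f'%(al,f[:2]@EX,f[2]),'err mm along %.1f lat %.1f z %.1f'%(1e3*e[:2]@EY,1e3*e[:2]@EX,1e3*e[2]))
    if np.linalg.norm(f)>25: print('STOP'); break
print(arm.read_time(),arm.read_opening())
snap_wrist("pics/w11.png"); i=snapshot('side'); cv2.imwrite("pics/side11z.png",cv2.resize(i[100:320,200:500],(790,579)))
```

```text
-0.19 along 3.5 lat -0.7 z 0.0 err mm along 2.6 lat 0.3 z -0.5
-0.175 along 3.0 lat -0.5 z 0.1 err mm along 1.5 lat 0.3 z -0.1
-0.16 along 2.2 lat -0.6 z 1.4 err mm along 1.4 lat 0.3 z -0.1
-0.145 along 1.2 lat -0.6 z 1.5 err mm along 1.1 lat 0.2 z -0.1
-0.13 along 2.0 lat -0.1 z 2.7 err mm along 0.7 lat 0.2 z -0.0
-0.115 along 0.6 lat -1.2 z 3.4 err mm along 0.4 lat 0.2 z 0.1
-0.1 along 0.7 lat 0.0 z 3.5 err mm along 0.1 lat 0.2 z 0.1
-0.085 along -0.1 lat -0.4 z 5.5 err mm along -0.2 lat 0.2 z 0.3
-0.07 along -1.1 lat -0.7 z 7.4 err mm along -0.6 lat 0.2 z 0.5
-0.055 along -2.1 lat -0.3 z 7.8 err mm along -1.0 lat 0.3 z 0.8
-0.052 along -3.3 lat -0.4 z 7.8 err mm along -2.3 lat 0.3 z 0.9
-0.049 along -3.6 lat -0.2 z 8.6 err mm along -2.6 lat 0.2 z 1.0
-0.046 along -3.1 lat -0.7 z 7.1 err mm along -2.6 lat 0.2 z 1.0
-0.044 along -4.0 lat -0.6 z 7.5 err mm along -2.9 lat 0.2 z 1.0
-0.042 along -4.2 lat -0.9 z 7.5 err mm along -2.9 lat 0.2 z 1.0
-0.04 along -4.5 lat 0.3 z 7.3 err mm along -3.0 lat 0.2 z 1.0
-0.038 along -4.1 lat -1.5 z 8.6 err mm along -3.4 lat 0.2 z 1.0
25.5583 0.21863406338791364
```

View pics/w11.png

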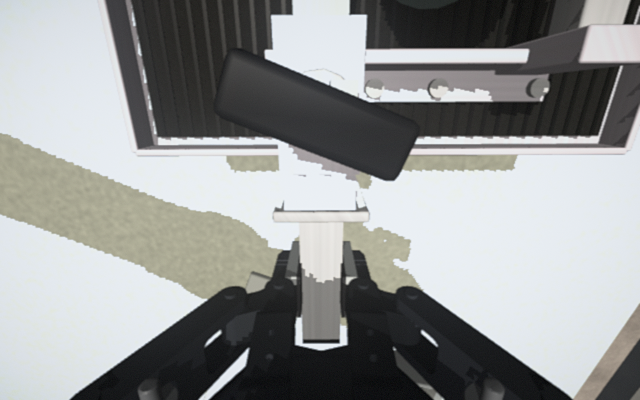

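View pics/side11z.png

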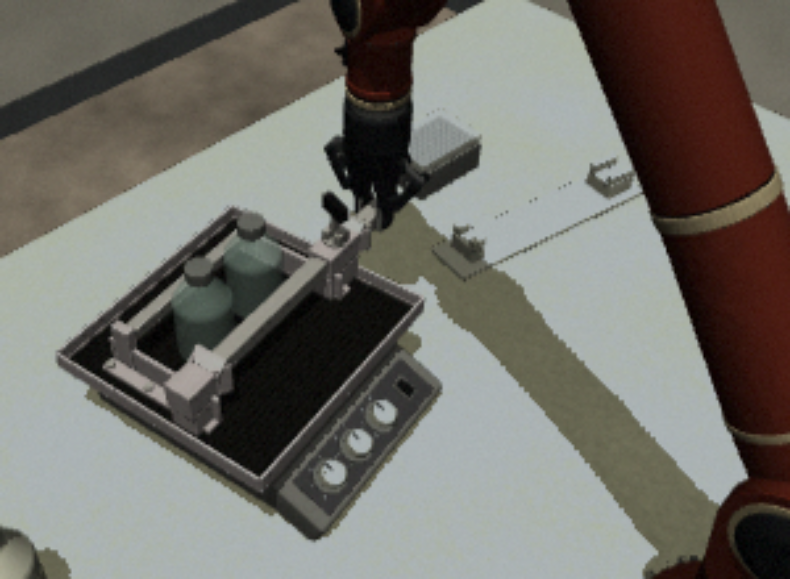

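Run:
```python
from h import *
f0=np.array([.2,-1.7,-.7])
for s in np.arange(-.036,-.022,.002):
    p,_=att(s,.1500,0); arm.line_to(p,.02); arm.pause(.15)
    f=np.array(arm.read_ft_force())-f0; e=np.array(arm.read_tool_pos())-p
    print(round(s,3),'along %.1f lat %.1f z %.1f'%(f[:2]@EY,f[:2]@EX,f[2]),'err mm along %.1f z %.1f'%(1e3*e[:2]@EY,1e3*e[2]), 'actual s',s+e[:2]@EY)
    if f[:2]@EY<-18: print('STOP'); break
print(arm.read_time(),arm.read_opening())
i,c=snap_wrist("pics/w12.png")
cv2.imwrite("pics/w12z.png",cv2.resize(i[170:300,250:390],(790,733))[:600])
for n in('side','scene'):
    i=snapshot(n); cv2.imwrite(f"pics/{n}12.png",i)
    u=proj(cam(n),np.r_[M,.15]);x0,y0=int(u[0])-40,int(u[1])-30; print(n,x0,y0)
    cv2.imwrite(f"pics/{n}12z.png",cv2.resize(i[y0:y0+60,x0:x0+80],(800,600),interpolation=cv2.INTER_CUBIC))
```

```text
-0.036 along -7.8 lat -0.2 z 8.5 err mm along -5.3 z 1.5 actual s -0.0412648881387211
-0.034 along -11.2 lat 0.6 z 7.5 err mm along -7.0 z 1.5 actual s -0.04104130894959414
-0.032 along -14.2 lat 0.7 z 6.0 err mm along -8.8 z 1.6 actual s -0.04077443921355965
-0.03 along -17.2 lat 0.9 z 3.7 err mm along -10.6 z 1.6 actual s -0.04061362188894886
-0.028 along -19.7 lat 0.7 z 2.6 err mm along -12.4 z 1.6 actual s -0.04037511663760836
STOP
27.6583 0.2202692174730677
side 293 157
scene 267 164
```

View pics/w12z.png

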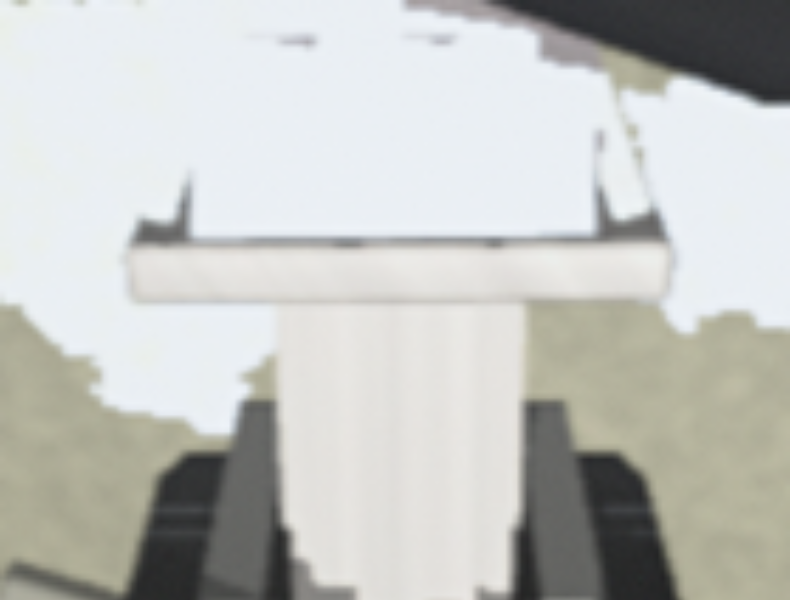

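View pics/side12z.png

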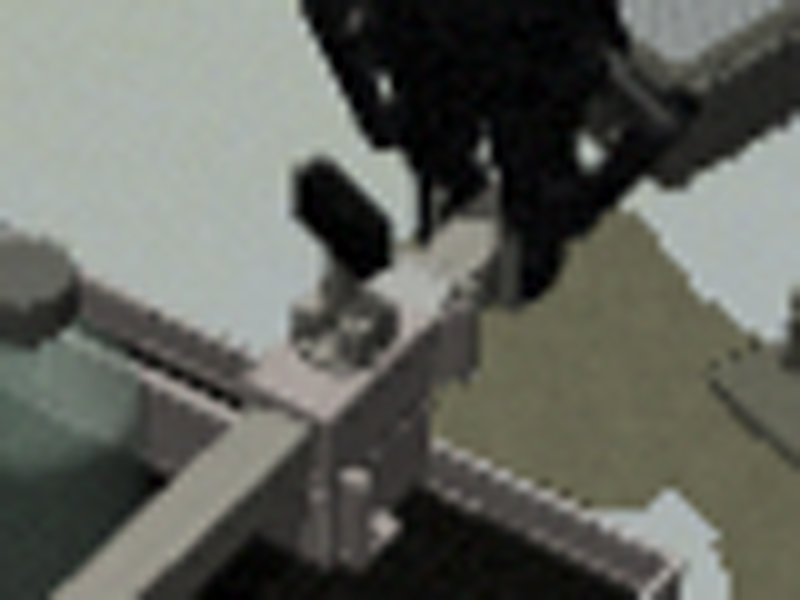

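Run:
```python
from h import *
p=np.array(arm.read_tool_pos()); arm.line_to(p,.03)
print('relaxed',arm.read_ft_force(),(np.array(arm.read_tool_pos())-p)[:2]@EY)
arm.move_gripper(0.4); print(arm.read_ft_force())
arm.line_to(p+[0,0,.13],.2)
arm.movep([*G,.34],tool_q(YG+1.2))
i,c=snap_wrist("pics/w13.png"); print(arm.read_time())
for n in('side',): cv2.imwrite("pics/side13z.png",cv2.resize(snapshot(n)[100:320,200:500],(790,579)))
```

```text
relaxed [ 2.89214781 -5.79170024  3.36752839] -0.0011878096574459878
[ 0.2560776  -0.22324948  0.44460271]
30.3917
```

View pics/w13.png

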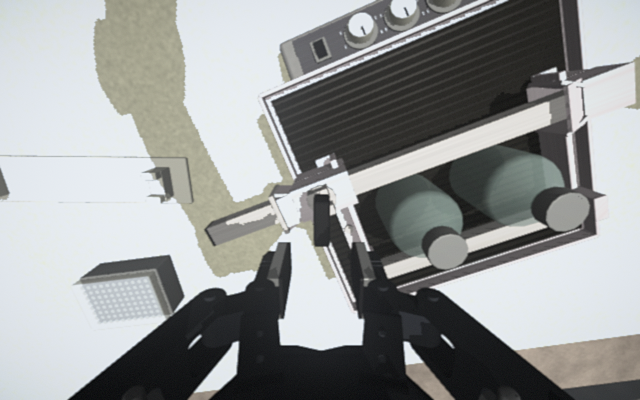

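View pics/side13z.png

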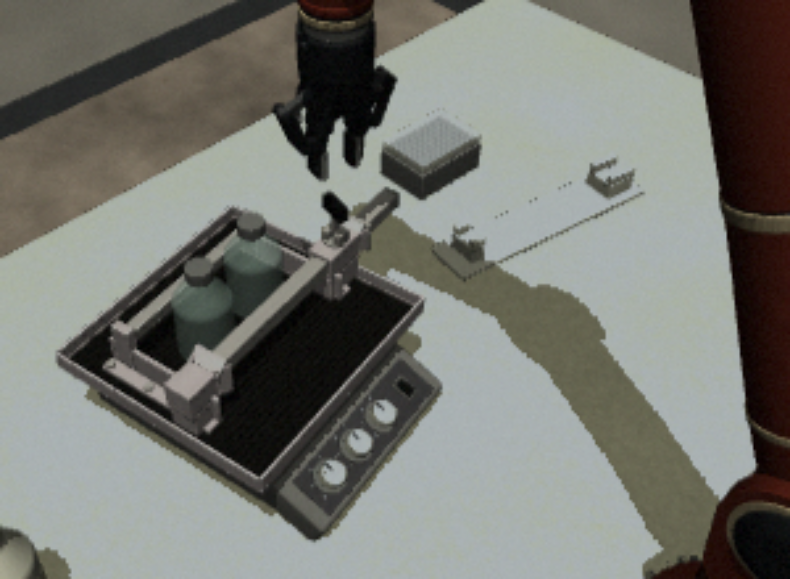

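The bar stays home with its nose in the socket, and the T-grip at (321,218) lines up with the jaws. Next I'll turn it back.

Run:
```python
from h import *
arm.line_to([*G,.273],.1,ori=tool_q(YG+1.2)); arm.pause(.1); print(arm.read_ft_force())
arm.move_gripper(0,60); print('open',arm.read_opening(),arm.read_ft_force())
p=np.array(arm.read_tool_pos()); arm.line_to(p+[0,0,.002],.03); print('lift',arm.read_ft_force())
q=list(arm.read_joint_positions()); q[6]-=1.22; arm.move_j(q)
print('turned',arm.read_ft_force(),arm.read_wrist_torque(),arm.read_joint_positions()[6]-q[6],arm.read_tool_pos())
p=np.array(arm.read_tool_pos())
for k in range(1,5):
    arm.line_to(p-[0,0,.004*k],.04); print(arm.read_tool_pos()[2],arm.read_ft_force())
print(arm.read_time(),arm.read_opening())
```

```text
[0.40065319 0.4481793  0.03921221]
open 0.12654977343049328 [-1.68730065  0.3185119   3.90897056]
lift [ 2.910338   -0.38199862 -8.92136559]
turned [ 1.70291704 -0.94444397 -8.4280263 ] [-0.31937797 -0.63452868  0.38173187] 0.0012687274479413202 [ 0.55349655 -0.00860986  0.27400476]
0.2698277866901105 [ 3.58800227 -2.16026423 -7.07992   ]
0.26602203896499466 [ 1.71271752 -2.20303793 -6.31014743]
0.26205046349323663 [ 0.7206585  -1.12829525 -4.90637636]
0.26037714735179274 [-2.70241883 -1.69845756  7.58941743]
34.0667 0.12473720403829888
```

Run:
```python
from h import *
arm.move_gripper(0.45); p=np.array(arm.read_tool_pos()); print(arm.read_ft_force())
arm.line_to(p+[0,0,.1],.2); arm.movep([.535,.10,.36],tool_q(np.deg2rad(11)))
snap_wrist("pics/w14.png"); print(arm.read_time(),arm.read_ft_force())
a=cv2.imread("pics/w14.png"); b=cv2.imread("pics/w1.png")
f=lambda i:cv2.resize(i[230:340,265:375],(400,400),interpolation=cv2.INTER_CUBIC)
cv2.imwrite("pics/cmp.png",np.hstack([f(b),f(a)]))
i=snapshot('side'); cv2.imwrite("pics/side14.png",i); u=proj(cam('side'),[*G,.19]); x0,y0=int(u[0])-30,int(u[1])-30; s0=cv2.imread("pics/side0.png")
g=lambda i:cv2.resize(i[y0:y0+60,x0:x0+60],(400,400),interpolation=cv2.INTER_CUBIC)
cv2.imwrite("pics/cmps.png",np.hstack([g(s0),g(i)]))
```

```text
[ 0.62234349 -0.60036077 -0.48295309]
35.6667 [ 0.29842121 -1.04832595  0.17986961]
```

View pics/cmp.png

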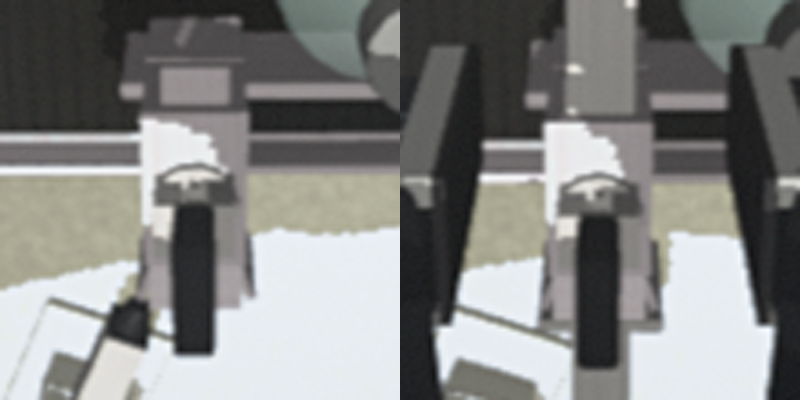

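View pics/cmps.png

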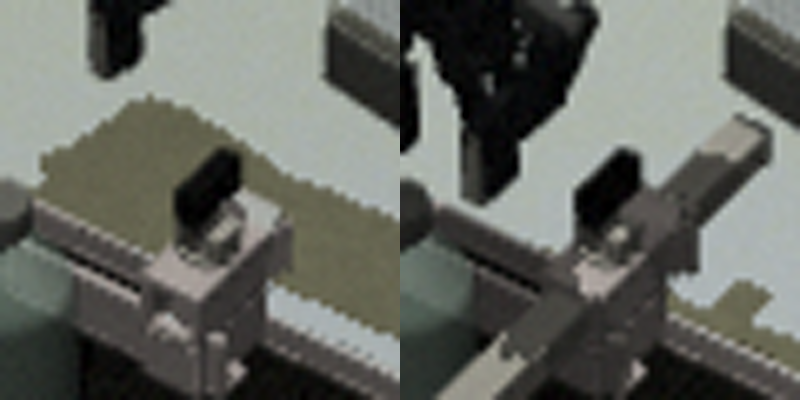

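View pics/w14.png

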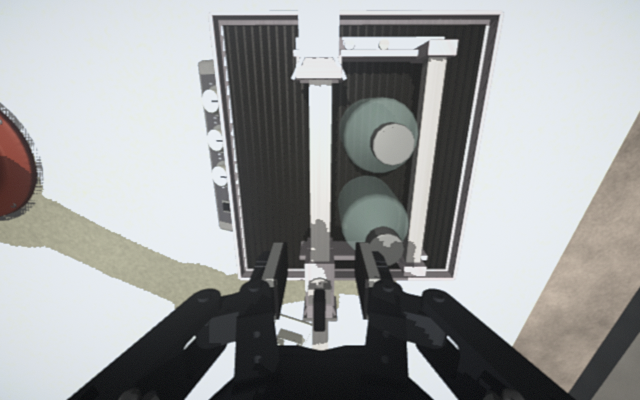

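The T-grip is back at the same pixels and angle as at the start, so the pin is down. The bar lies through the guide into the socket, and the bottles are unmoved.

Run:
```python
from h import *
arm.pause(.5); print(arm.read_dq(),arm.read_time()); ticket.finish_job()
```

```text
[-3.16271193e-03  2.64394647e-04 -6.05608026e-04  7.51130358e-04
  6.25893029e-04 -2.04610723e-05  7.31129741e-04] 36.2167
the job is handed in; nothing more can be done
```

The retaining bar is fitted and pinned, and I handed the job in at about 36 s of the 72 s allowed. The hand-in reports no verdict.

I pulled the plunger up and parked it at about 1.2 rad. I then lifted the bar from its rest, fed it about 130 mm into the guide, took a new grip on its end, levelled it and pushed it home. Last, I turned the plunger back and let it down.

What the last checks showed:
- **Bar home:** the stop plate was flush with the guide mouth in the wrist picture. The push force rose steadily to about 20 N with almost no further travel, and later pictures show the nose in the socket. While pushing, the arm trailed its target by up to about 12 mm, so I judged "home" by the force rise and the picture, not by the commanded position.
- **Pin down:** with the grip still held, the gripper reached within 1 mm of its original pin-down height. Without a hole under the pin it would have stopped 7 to 8 mm up. After release, the T-grip sits at the same place, height and angle in the side picture as at the start.
- **Surroundings:** both bottles stand upright where they were. No wrist force I read went above about 21 N.
- **At hand-in:** the robot stood still and clear, touching nothing.

No check failed or disagreed.

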